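Clip the detergent tub's loop into the worktop snap hook

ROBOT

A 6-joint arm with a two-finger parallel gripper is mounted at the origin on a cart in front of the work surface, level with it; the furniture and walls round the work are solid. World frame = base frame: x ahead of the robot, y to its left, z up, the work surface at z = 0. Lengths are in m, angles in rad, forces in N, time in s.
With the tool pointing down it reaches from about 0.3 to 0.775 m from the base axis. Payload 14.6 kg.
Tool frame: the origin (TCP) lies on the centre line of the jaws, within the pads' length; the fingertips stand 14 mm ahead of it and the grasp point (between the pads) lies 5 mm behind it; z points along the fingers, y is the direction in which the jaws open and shut (so a half turn about z gives the same grasp; the last joint's range is limited). The gripper opens to 94 mm and grips with 3 to 60 N. Pads are 16 mm wide; open, the fingers measure 119 mm over their backs; the gripper's body (75 mm by 177 mm) begins 78 mm behind the grasp point.
Start: joints at [-1.322, 0.3, 1.521, -0, 1.321, -0.067], TCP at [0.171, -0.523, 0.194] pointing down, gripper open.
Joint ranges: [-3.03, 3.03], [-0.79, 2.21], [0.23, 2.52], [-1.04, 4.18], [0, 3.07], [-2.55, 2.55]. Speed limits (rad/s): [2.22, 2.22, 2.57, 3.14, 3.14, 3.14].

INTERFACE

Orientations are given as a 3x3 rotation matrix whose columns are the frame's x, y, z axes.
In Python, from bench import manip gives the robot as it stands.
- The arm moves only by the tool jog_arm, never from a script. Its argument "rows" is a list of rows, each a list of 7 numbers: the finger opening in m, from 0 to 0.094, then the shift along the tool's x, y, z in m, then the turn, a rotation vector about the tool's x, y, z in degrees. In form: [[gripper, dx, dy, dz, ax, ay, az], ...]. A call has exactly 10 rows; each row is the pose to reach, as a shift and turn from the pose commanded when the call began, along the tool's axes at that moment; what a row does not reach only later rows make up. A row lasts 1/10 s, in which the tool goes at most 50 mm and 8.59 degrees, less where a joint would pass 70% of its speed; a pose out of reach is approached as far as the arm can. A call with a gripper value outside its range is refused whole. The fingers move at their own pace and stop on an object; "newtons" is the grip in N (left out, the last holds). Time passes only in rows, so rows that repeat a pose let the fingers close, or fill a call up. It gives the time, the measured TCP pose, the force and the opening at its end, in the units of the state.
- manip.state(): the state, without advancing time (a new reading comes with each control period).
- manip.read_camera(name): name is "side" or "top" or "wrist"; returns a dict with "pixels" (384x512x3 uint8, red, green, blue), "fx", "fy", "cx", "cy" (pixels), "T" (4x4, takes a point from camera to world coordinates); the wrist camera has in their place "mount" (4x4, takes a point from camera to tool coordinates, whose origin is the TCP and whose axes are the flange's). Camera axes: x right, y down, z forward; pixel columns grow to the right and rows downward; lengths in m; the calibration is good to about 2 mm. A picture is of the moment at which its call begins: read the wrist's pose just before it. There is no depth.
- manip.hand_in(): hands the job in, once; it reports no verdict.
The state is a dict: "time_s": time; "qpos": joint angles; "dq": joint speeds; "joint_efforts": joint torques, N m; "position": TCP position; "eef_rot": TCP orientation; "force": force on the tool from outside, world axes, zero at the start; "ft_torque": the same for the moment, N m; "grip_width": opening from 0.0 (shut) to 1.0 (fully open).
Only numpy, scipy, OpenCV 4.12 (cv2) and the standard library are available. Lean on these libraries where they do the work, as an engineer would, in place of code of your own. Each camera call takes 0.05 s, during which the arm holds its last target.

TASK

Secure the dishwasher-tablet tub to the child-safety snap hook on the worktop: slide the tub, never lifting it, until its steel loop pushes the red sprung gate open and passes inside the hook, and the gate snaps fully shut behind it. Leave the tub standing upright, clipped in and let go, and leave the other things where they are.

Things in the scene. Friction and masses are not known exactly. Their poses are not given: they have to be found in the camera images.
- tub: Loose white tub with flat blue fixed lid, 104 (its x) by 100 (its y) by 78 mm high, 0.3 to 0.55 kg, flat upright sides (lid set in 2.5 mm), too wide to grasp. Origin: centre of underside, z up. A steel loop stands on the middle of its -y face. It starts within 0.35 rad of the loop facing world -y, but askew and out of line with the hook. It slides easily; two fingertips pushing a side square it up.
- tub_eye (a point): Middle of the loop's upright outer bar, at (0, -110, 42) mm in the tub's frame. The loop is 8 mm round bar in the tub's y-z plane: two level arms, bar centres 18 and 64 mm up, join the tub face (y = -50) to this outer bar; the opening is 56 mm deep and 38 mm high. This bar must go past the gate into the hook, the hook passing between the arms.
- anchor: Fixed snap hook on a small bracket, an oblong of 8 mm round steel bar lying level, bar centre 42 mm up. Origin on the worktop under the middle of its back bar, z up. Back bar along x at y = 0; side bars at x = -44 and +36 mm; front with the gate on the +y side, facing the tub, at y = 52. Base plate 96 x 60 mm, 8 mm thick, y -42 to +18, fits under the loop.
- gate_mouth (a point): Best entry point, (-16, 52, 42) mm in the anchor's frame: the loop's bar goes in here along the anchor's -y (bar at x -24 to -4 works). The fixed nose slopes from (-38, 59) to its end at (-27, 48) and guides it in.
- hook_back (a point): Centre of the hook's back bar, (0, 0, 42) mm in the anchor's frame. The gate snaps shut once the loop bar's centre is some 16 mm or less in y from it; the bar meets the back bar at 8 mm.
- gate (a joint): Red gate, an arm 30 mm long and 7 mm thick from its upright pivot at (8, 52) mm in the anchor's frame to the nose: 0 = shut, grows as it swings into the hook, to 1.45 rad. Sprung shut: 3 N to start it, 6 to 9 N to push the loop through, besides the tub's sliding friction; a tub let go half way is pushed back out.
- mug: Cream mug, 92 x 127 mm, 95 high. Origin under its centre. Bystander.
- pepper: Pepper shaker, 44 mm across, 90 high. Origin under its centre. Bystander.
- candle: Green candle, 52 mm across, 144 high. Origin under its centre. Bystander.
- canister_a: Dark red canister with white lid, 105 mm across, 176 high, back left. Origin under its centre. Bystander.
- canister_b: Dark red canister with white lid, 105 mm across, 176 high, back right by the sink. Origin under its centre. Bystander.
- kettle: Red kettle with black arched handle, 170 x 182 mm, 264 high, on the left. Origin under its centre. Bystander.

How it is judged:
On the way:
1. the loop's outer bar, in the gap between nose and pivot, has pushed the gate inward by more than 0.4 rad (value of joint gate above 0.4 rad and x of tub_eye in the frame of anchor between -0.04 and 0.02 m and y of tub_eye in the frame of anchor between 0.005 and 0.056 m).
At the end, for the whole second after the job is handed in: The middle of the loop's outer bar lies inside the closed hook (anchor frame: x -40 to 30 mm, y 0 to 44 mm, z 25 to 60 mm), the gate is shut to within 0.06 rad, and the tub stands upright (within 0.08 rad) on the worktop (underside below 6 mm), at rest and let go (x of tub_eye in the frame of anchor between -0.04 and 0.03 m and y of tub_eye in the frame of anchor between 0 and 0.044 m and z of tub_eye in the frame of anchor between 0.025 and 0.06 m and value of joint gate below 0.06 rad and angle between tub's own z axis and vertical below 0.08 rad and height (world z) of tub below 0.006 m and linear speed of tub below 0.01 m/s); the robot touches nothing.
It fails at once if the tub is lifted more than 20 mm off the worktop (height (world z) of tub above 0.02 m).
It fails at once if the tub tips by more than 0.35 rad (angle between tub's own z axis and vertical above 0.35 rad).
It fails at once if a bystander (mug, pepper shaker, candle, canister or kettle) is moved more than 20 mm (distance of any of mug, pepper, candle, canister_a, canister_b, kettle from where it was at the start of the episode above 0.02 m).
It also fails if it takes over 67 s, if anything falls off the work surface, if the arm or the gripper's body presses on something with over 40 N, if the wrist force passes 120 N, or if a joint passes its speed limit or range.

## Working session

There is one attempt and no reset: what is moved stays moved. The work goes in short steps, Python scripts to look and compute and a tool call to move; the robot and the scene stay as the last step left them, time stands still between calls to the robot, and variables do not carry over. Pictures are saved under pics/ and viewed, and the job is handed in when it is done.

Besides the shell and the picture viewer there is one more tool, called after ">>>" as name(argument=value, ...) on one line, values as JSON. jog_arm: Moves the arm, as the interface text tells. Its arguments: {"type":"object","properties":{"rows":{"type":"array"},"newtons":{"type":"number"}},"required":["rows"]}

```bash
mkdir -p pics; cat > h.py <<'E'
import numpy as np, cv2, json
from bench import manip
def snap(n,f):
    st=manip.state(); c=manip.read_camera(n)
    cv2.imwrite(f'pics/{f}.png',c['pixels'][:,:,::-1])
    d={k:np.array(c[k]).tolist() for k in c if k!='pixels'}
    d['pos']=np.array(st['position']).tolist(); d['rot']=np.array(st['eef_rot']).tolist()
    json.dump(d,open(f'pics/{f}.json','w')); return c
def load(f): return json.load(open(f'pics/{f}.json'))
def T(d):
    if 'T' in d: return np.array(d['T'])
    W=np.eye(4);W[:3,:3]=d['rot'];W[:3,3]=d['pos'];return W@np.array(d['mount'])
def ray(f,u,v,z):
    d=load(f);t=T(d)
    r=t[:3,:3]@np.array([(u-d['cx'])/d['fx'],(v-d['cy'])/d['fy'],1]);o=t[:3,3]
    return o+r*(z-o[2])/r[2]
def proj(f,p):
    d=load(f);q=np.linalg.inv(T(d))@np.append(p,1)
    return d['fx']*q[0]/q[2]+d['cx'],d['fy']*q[1]/q[2]+d['cy']
def crop(f,x0,y0,x1,y1,s,o):
    im=cv2.imread(f'pics/{f}.png')[y0:y1,x0:x1]
    cv2.imwrite(f'pics/{o}.png',cv2.resize(im,None,fx=s,fy=s,interpolation=cv2.INTER_CUBIC))
E
python3 - <<'E'
from h import *
for n in ['top','side','wrist']: snap(n,n+'0')
s=manip.state(); print(s)
print(load('top0'),load('wrist0')['mount'])
E
```

```text
{'time_s': 0.15, 'qpos': array([-1.32157566e+00,  3.00334412e-01,  1.52144613e+00,  5.29849046e-06,
        1.32069537e+00, -6.65844658e-02]), 'dq': array([ 0.00048621,  0.00051129, -0.00418571,  0.00059064,  0.00014804,
        0.00080605]), 'joint_efforts': array([ 9.69096327e-04, -5.31956577e+01, -3.52819526e+01,  7.08178827e-02,
        2.35172437e-02, -5.33120760e-05]), 'position': array([ 0.17077401, -0.52259123,  0.1931184 ]), 'eef_rot': array([[ 9.50547043e-01,  3.10580542e-01, -2.12880378e-04],
       [ 3.10580608e-01, -9.50546659e-01,  8.57239475e-04],
       [ 6.38891687e-05, -8.80962966e-04, -9.99999610e-01]]), 'force': array([-0.4339565 ,  0.00323943,  0.18223952]), 'ft_torque': array([-0.00436229, -0.02484629, -0.00660923]), 'grip_width': 0.9994697938616453}
{'fx': 427.2638632864383, 'fy': 427.2638632864383, 'cx': 254.48280234601722, 'cy': 195.3713192975686, 'T': [[0.21071822727964257, -0.8740734474098878, 0.4377138759796394, -0.16327263378751602], [-0.9775167683259762, -0.1919201824971676, 0.08733619634374794, -0.09233549845028881], [0.007667876737708403, -0.44627598196995566, -0.8948625322266471, 1.5078592742203716], [0.0, 0.0, 0.0, 1.0]], 'pos': [0.17075555390599967, -0.522532782363394, 0.19297661061639315], 'rot': [[0.9505447853723251, 0.310587408298397, -0.0002698295119980681], [0.3105875102969748, -0.9505441081962981, 0.0011387804138435933], [9.720600450940407e-05, -0.001166267460399281, -0.9999993151853673]]} [[0.00021209290670907576, -0.9712393646457426, -0.2381051271584297, 0.06941760474960104], [0.9999996879434097, 0.0003871922930486043, -0.0006886183348034955, -4.5643820827723225e-05], [0.0007610057041490366, -0.2381049068050914, 0.9712391436848373, -0.19236221093603087], [0.0, 0.0, 0.0, 1.0]]
```

View pics/top0.png

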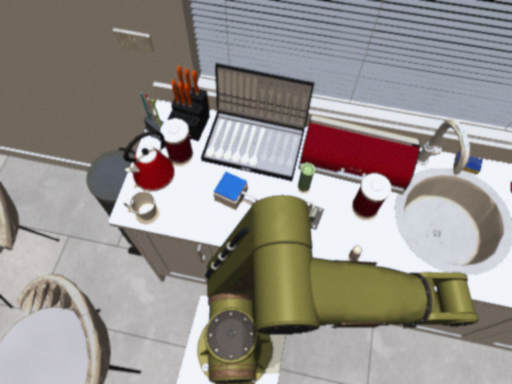

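View pics/side0.png

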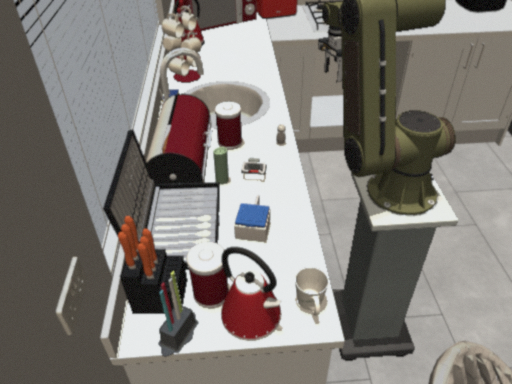

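View pics/wrist0.png

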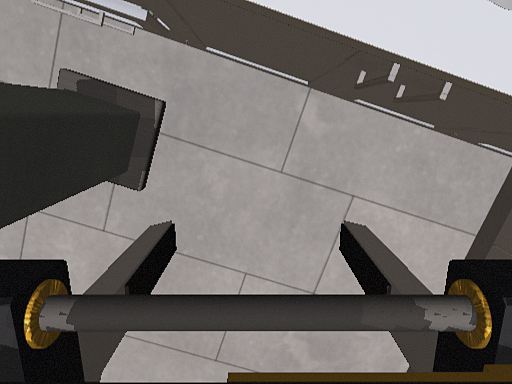

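The top view shows the tub's blue lid at (231,188) and the hook near (315,214). The candle is at (306,177) and the pepper shaker at (355,252).

```bash
python3 - <<'E'
from h import *
crop('top0',200,150,340,240,5.7,'top0c'); crop('side0',210,120,310,250,4.6,'side0c')
for n,p,z in [('tub',(231,188),.078),('candle top',(307,168),.144),('pepper',(356,247),.09),('hook',(315,214),.042),('mug',(143,200),.095)]: print(n,ray('top0',*p,z))
print(ray('side0',253,217,.078),ray('side0',254,167,.042),ray('side0',221,152,.144))
E
```

```text
tub [0.54750097 0.14024211 0.078     ]
candle top [ 0.65569017 -0.12467837  0.144     ]
pepper [ 0.40892334 -0.34404205  0.09      ]
hook [ 0.52605075 -0.18781816  0.042     ]
mug [0.42158951 0.44089719 0.095     ]
[0.55476906 0.16589434 0.078     ] [ 0.53083827 -0.14216535  0.042     ] [ 0.64952434 -0.10859908  0.144     ]
```

View pics/top0c.png

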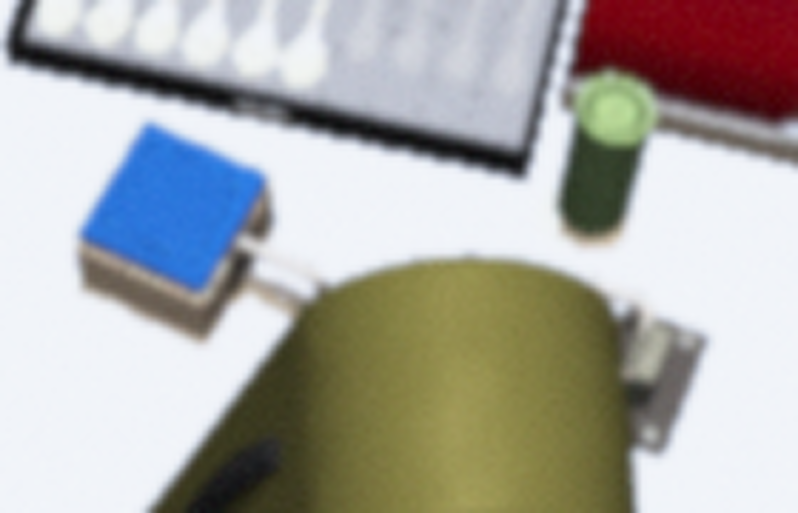

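View pics/side0c.png

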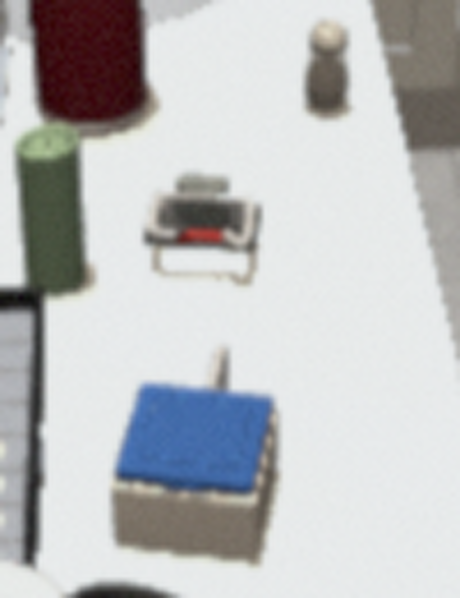

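>>> jog_arm(rows=[[0.094,0.039,-0.029,-0.03,0,0,-7.2],[0.094,0.078,-0.058,-0.06,0,0,-14.4],[0.094,0.117,-0.088,-0.08,0,0,-21.6],[0.094,0.156,-0.117,-0.1,0,0,-28.8],[0.094,0.195,-0.146,-0.11,0,0,-36],[0.094,0.234,-0.176,-0.12,0,0,-43.2],[0.094,0.273,-0.205,-0.13,0,0,-50.4],[0.094,0.312,-0.234,-0.14,0,0,-57.6],[0.094,0.351,-0.264,-0.14,0,0,-64.8],[0.094,0.39,-0.293,-0.14,0,0,-72]])

```text
time_s: 1.15
position: [0.4421, -0.1343, 0.3338]
eef_rot: [[-0.007, 1.0, 0.001], [1.0, 0.007, -0.0], [-0.0, 0.001, -1.0]]
force: [0.4, -0.6, -0.4]
grip_width: 1.0
```

```bash
python3 - <<'E'
from h import *
for n in ['top','side','wrist']: snap(n,n+'1')
s=manip.state(); print(s['time_s'],s['qpos'],s['position'],s['eef_rot'],load('wrist1')['fx'])
E
```

```text
1.3 [-3.73932442e-01  2.94268276e-02  1.51642238e+00  8.79978252e-05
  1.59650193e+00 -3.80475414e-01] [ 0.4421944  -0.13417092  0.33295683] [[-6.54503069e-03  9.99978354e-01 -6.73943565e-04]
 [ 9.99978515e-01  6.54527366e-03  3.58950295e-04]
 [ 3.63353670e-04 -6.71579744e-04 -9.99999708e-01]] 332.9798959343386
```

View pics/wrist1.png

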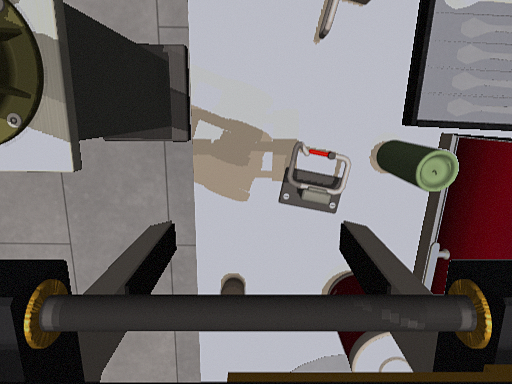

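```bash
python3 - <<'E'
from h import *
crop('wrist1',270,130,370,225,8,'w1c')
E
```

```text
(no output)
```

View pics/w1c.png

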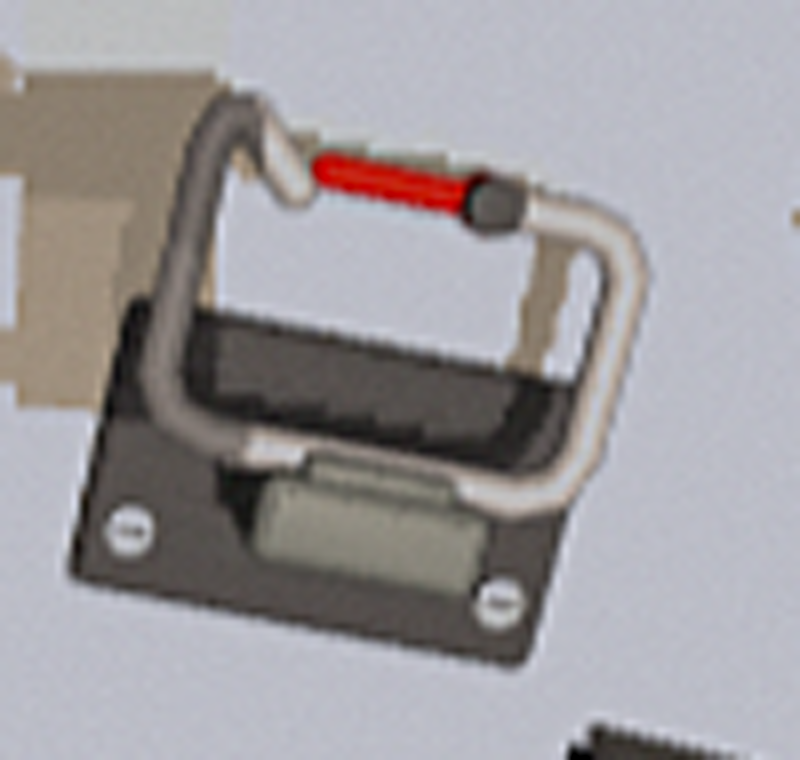

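```bash
cat > fit.py <<'E'
from h import *
from scipy.optimize import least_squares
def fit(obs,x0):
    # obs: (imgname,u,v,(x,y,z) local)
    def f(p):
        c,s=np.cos(p[2]),np.sin(p[2]); r=[]
        for n,u,v,q in obs:
            w=[p[0]+c*q[0]-s*q[1],p[1]+s*q[0]+c*q[1],q[2]]
            a,b=proj(n,w); r+=[a-u,b-v]
        return r
    o=least_squares(f,x0); return o.x,np.array(o.fun).reshape(-1,2)
E
python3 - <<'E'
from fit import *
P=lambda a,b:(a/8+270-.4,b/8+130-.4)
mm=lambda *a:np.array(a)/1000
obs=[('wrist1',*P(496,203),mm(8,52,45)),('wrist1',*P(295,184),mm(-27,48,42)),('wrist1',*P(72,575),mm(-48,-42,8)),
('wrist1',*P(522,667),mm(48,-42,8)),('wrist1',*P(130,305),mm(-48,18,8)),('wrist1',*P(580,385),mm(48,18,8)),('wrist1',*P(248,110),mm(-38,59,42))]
x,r=fit(obs,[.5,-.16,-.2]); print(x,np.degrees(x[2]));print(r)
E
python3 - <<'E'
import sys; sys.path.insert(0,'.')
from h import *
crop('top1',200,150,340,240,5.7,'top1c')
E
```

```text
[ 0.53203785 -0.17082909 -0.1876448 ] -10.751255088769355
[[-0.95477777 -0.11118665]
 [-0.35326072 -0.06926562]
 [-1.17674293  0.84346703]
 [ 0.35783836  0.64968147]
 [-0.3044153  -1.61659287]
 [ 2.69038023  0.30474772]
 [-0.13168615  0.18112157]]
```

View pics/top1c.png

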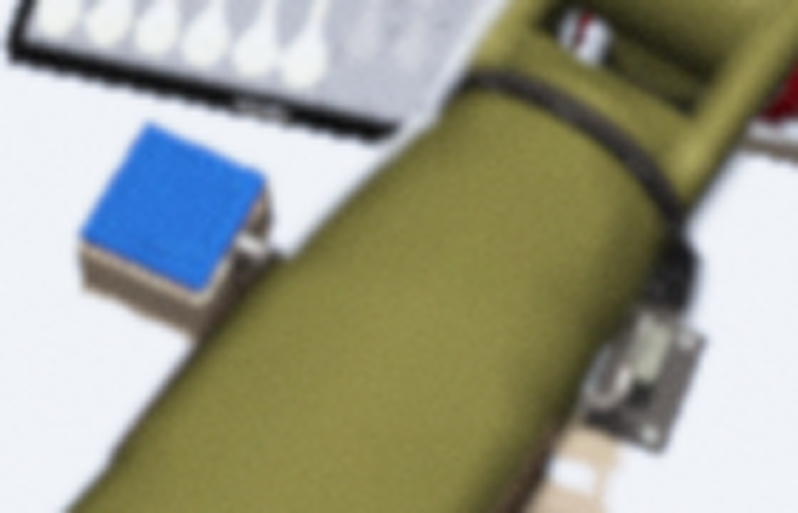

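>>> jog_arm(rows=[[0.07,0.04,0.01,0,0,0,0],[0.07,0.08,0.02,0,0,0,0],[0.07,0.12,0.03,0,0,0,0],[0.07,0.16,0.04,0,0,0,0],[0.07,0.2,0.05,0,0,0,0],[0.07,0.24,0.05,0,0,0,0],[0.07,0.26,0.05,0,0,0,0],[0.07,0.26,0.05,0,0,0,0],[0.07,0.26,0.05,0,0,0,0],[0.07,0.26,0.05,0,0,0,0]])

```text
time_s: 2.3
position: [0.491, 0.1223, 0.3333]
eef_rot: [[0.0, 1.0, 0.0], [1.0, -0.0, -0.0], [-0.0, 0.0, -1.0]]
force: [-0.2, -0.7, -1.2]
grip_width: 0.747
```

```bash
python3 - <<'E'
from h import *
for n in ['top','side','wrist']: snap(n,n+'2')
s=manip.state(); print(s['time_s'],s['qpos'],s['position'],s['eef_rot'])
E
```

```text
2.45 [ 1.72699183e-01  1.32670699e-01  1.40416999e+00 -8.49157406e-05
  1.60447818e+00  1.72740149e-01] [0.49102711 0.12278154 0.33345301] [[ 4.38423011e-05  9.99999959e-01  2.84291382e-04]
 [ 9.99999998e-01 -4.38319097e-05 -3.65581981e-05]
 [-3.65457356e-05  2.84292984e-04 -9.99999959e-01]]
```

View pics/wrist2.png

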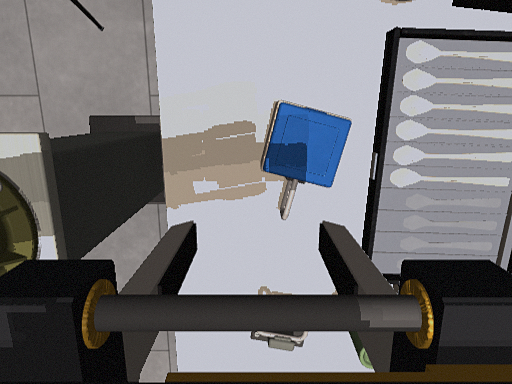

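```bash
python3 - <<'E'
from h import *
crop('wrist2',245,90,365,230,5,'w2c')
crop('wrist2',230,270,330,370,6,'w2d')
E
```

```text
(no output)
```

View pics/w2c.png

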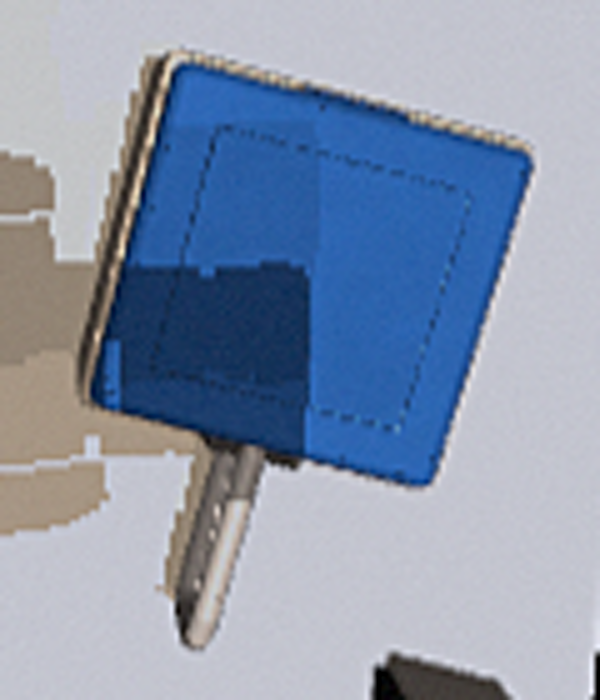

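View pics/w2d.png

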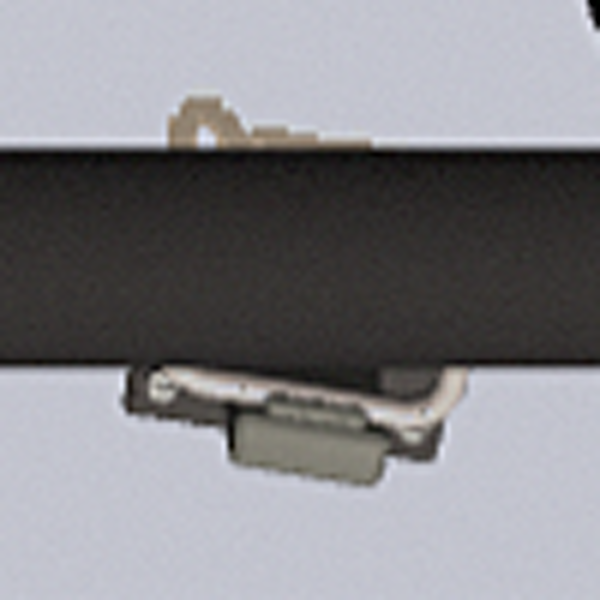

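View pics/side2.png

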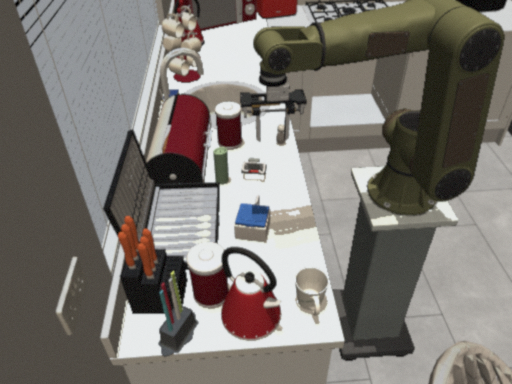

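```bash
python3 - <<'E'
from fit import *
P=lambda a,b:(a/5+245-.4,b/5+90-.4)
mm=lambda *a:np.array(a)/1000
obs=[('wrist2',*P(172,62),mm(-49.5,47.5,78)),('wrist2',*P(534,152),mm(49.5,47.5,78)),('wrist2',*P(430,488),mm(49.5,-47.5,78)),
('wrist2',*P(91,402),mm(-49.5,-47.5,78)),('wrist2',*P(200,640),mm(0,-112,65))]
t,r=fit(obs,[.55,.16,-.2]); print(t,np.degrees(t[2]));print(r)
# anchor check in wrist2: back bar, bracket
a=np.array([.532,-.1708,-.1876])
def w(p,q): c,s=np.cos(p[2]),np.sin(p[2]); return np.array([p[0]+c*q[0]-s*q[1],p[1]+s*q[0]+c*q[1]])
for q in [(-48,-42,8),(48,-42,8),(36,5,42)]:
    q=np.array(q)/1000; u,v=proj('wrist2',[*w(a,q),q[2]]); print(q,(u-230)*6,(v-270)*6)
for q in [(-16,52),(-14,120),(-14,14)]: print(q,w(a,np.array(q)/1000))
e=w(t,(0,-.11)); c,s=np.cos(a[2]),np.sin(a[2]); d=e-a[:2]; print('eye',e,'in anchor',c*d[0]+s*d[1],-s*d[0]+c*d[1])
d=t[:2]-a[:2];print('tub in anchor',c*d[0]+s*d[1],-s*d[0]+c*d[1])
E
```

```text
[ 0.55684798  0.14873767 -0.23853831] -13.667238418320858
[[ 0.16902406 -1.60710658]
 [ 0.77524925 -1.11505456]
 [ 0.7661644   0.30891071]
 [-1.16216975  0.7734448 ]
 [-0.61337032  2.19533893]]
[-0.048 -0.042  0.008] 114.94711352152495 413.71494953824913
[ 0.048 -0.042  0.008] 428.6664978901058 465.02299760445976
[0.036 0.005 0.042] 439.0760952326715 399.1854681775251
(-16, 52) [ 0.52597881 -0.11672833]
(-14, 120) [ 0.54062582 -0.05029442]
(-14, 14) [ 0.52085666 -0.15443461]
eye [0.5308569  0.04185239] in anchor -0.040783042576355885 0.20870814120329365
tub in anchor -0.035182251276602114 0.3185654629293243
```

>>> jog_arm(rows=[[0.07,0.01,-0.003,0.02,0,0,8.4],[0.07,0.02,-0.006,0.04,0,0,16.8],[0.07,0.03,-0.009,0.06,0,0,25.2],[0.07,0.041,-0.012,0.08,0,0,33.6],[0.07,0.041,-0.018,0.1,0,0,42],[0.07,0.041,-0.018,0.11,0,0,50.4],[0.07,0.041,-0.018,0.12,0,0,58.8],[0.07,0.041,-0.018,0.13,0,0,67.2],[0.07,0.041,-0.018,0.13,0,0,75.6],[0.07,0.041,-0.018,0.13,0,0,84]])

```text
time_s: 3.45
position: [0.4728, 0.1642, 0.2031]
eef_rot: [[0.995, 0.099, -0.0], [0.099, -0.995, -0.0], [-0.0, 0.0, -1.0]]
force: [0.4, 0.0, 0.2]
grip_width: 0.741
```

```bash
cat >> h.py <<'E'
A=np.array([.532,-.1708,-.1876])
def w(p,q):
    c,s=np.cos(p[2]),np.sin(p[2]); return np.array([p[0]+c*q[0]-s*q[1],p[1]+s*q[0]+c*q[1]])
def inA(p):
    c,s=np.cos(A[2]),np.sin(A[2]); d=np.array(p)[:2]-A[:2]; return np.array([c*d[0]+s*d[1],-s*d[0]+c*d[1]])
def go(xa,ya,z,yaw=None):
    s=manip.state(); R=np.array(s['eef_rot']); p=np.array(s['position'])
    t=np.array([*w(A,(xa/1000,ya/1000)),z])
    cur=np.degrees(np.arctan2(R[1,0],R[0,0]))
    print('t',s['time_s'],'pos',p.round(4),'inA mm',(inA(p)*1000).round(1),'yaw',cur.round(2),'q',np.round(s['qpos'],2),'F',np.round(s['force'],1))
    print('target',t.round(4),'shift',(R.T@(t-p)).round(4),'az',None if yaw is None else round(-(yaw-cur),2))
E
python3 - <<'E'
from h import *
go(-120,318,.045,-10.75)
E
```

```text
t 3.45 pos [0.4728 0.1642 0.2031] inA mm [-120.6  318.1] yaw 5.7 q [ 0.26  0.18  1.64 -0.    1.32  1.73] F [0.4 0.  0.2]
target [0.4734 0.164  0.045 ] shift [0.0006 0.0002 0.1581] az 16.45
```

>>> jog_arm(rows=[[0.07,0,0,0,0,0,8.2],[0.07,0,0,0.02,0,0,16.45],[0.07,0,0,0.05,0,0,16.45],[0.07,0,0,0.08,0,0,16.45],[0.07,0,0,0.11,0,0,16.45],[0.07,0,0,0.14,0,0,16.45],[0.07,0,0,0.155,0,0,16.45],[0.07,0,0,0.158,0,0,16.45],[0.07,0,0,0.158,0,0,16.45],[0.07,0,0,0.158,0,0,16.45]])

```text
time_s: 4.45
position: [0.4735, 0.1648, 0.0464]
eef_rot: [[0.984, -0.18, 0.002], [-0.18, -0.984, 0.0], [0.001, -0.001, -1.0]]
force: [-0.5, -0.0, 0.4]
grip_width: 0.745
```

```bash
python3 - <<'E'
from h import *
snap('wrist','wrist3'); snap('side','side3')
go(-74,318,.045,-10.75)
E
```

```text
t 4.55 pos [0.4734 0.1649 0.0463] inA mm [-120.2  318.8] yaw -10.36 q [ 0.26  0.37  1.8  -0.    0.97  2.01] F [0.3 0.  0.3]
target [0.5186 0.1554 0.045 ] shift [0.0462 0.0011 0.0014] az 0.39
```

View pics/wrist3.png

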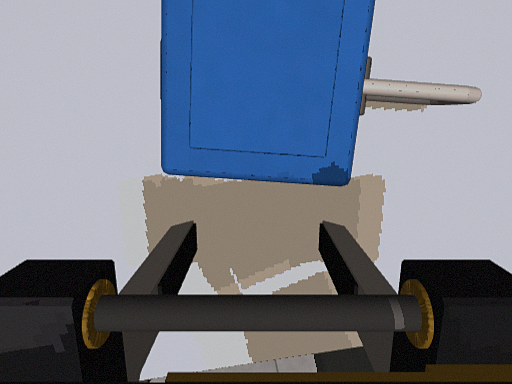

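>>> jog_arm(rows=[[0.07,0.008,0,0.001,0,0,0.4],[0.07,0.015,0,0.001,0,0,0.4],[0.07,0.02,0,0.001,0,0,0.4],[0.07,0.025,0,0.001,0,0,0.4],[0.07,0.03,0,0.001,0,0,0.4],[0.07,0.034,0,0.001,0,0,0.4],[0.07,0.038,0,0.001,0,0,0.4],[0.07,0.041,0,0.001,0,0,0.4],[0.07,0.044,0,0.001,0,0,0.4],[0.07,0.046,0,0.001,0,0,0.4]])

```text
time_s: 5.55
position: [0.5183, 0.1565, 0.0443]
eef_rot: [[0.982, -0.187, 0.0], [-0.187, -0.982, -0.0], [0.0, 0.0, -1.0]]
force: [-1.2, 0.6, 0.0]
grip_width: 0.747
```

```bash
python3 - <<'E'
from h import *
snap('wrist','wrist4'); snap('top','top4')
go(-74,318,.045,-10.75)
E
```

```text
t 5.65 pos [0.5184 0.1565 0.0443] inA mm [-74.4 319. ] yaw -10.76 q [ 0.23  0.45  1.69 -0.    1.    1.98] F [-1.1 -0.8  0.3]
target [0.5186 0.1554 0.045 ] shift [ 0.0004  0.001  -0.0007] az -0.01
```

View pics/wrist4.png

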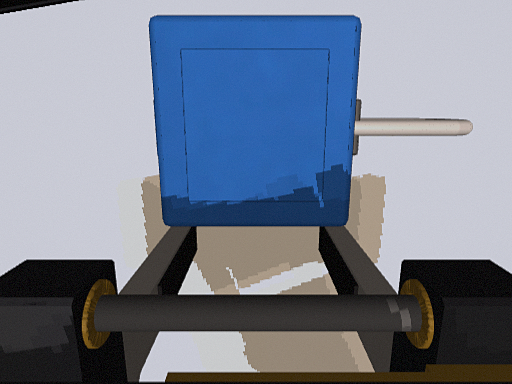

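```bash
python3 - <<'E'
from fit import *
mm=lambda *a:np.array(a)/1000
n='wrist4'
obs=[(n,151,17,mm(49.5,47.5,78)),(n,360,17,mm(49.5,-47.5,78)),(n,349,225,mm(-49.5,-47.5,78)),(n,162,225,mm(-49.5,47.5,78)),(n,471,127,mm(0,-113,64))]
t,r=fit(obs,[.55,.16,-.2]); print(t,np.degrees(t[2]));print(r); print(inA(t),inA(w(t,(0,-.11))))
E
```

```text
[ 0.57880595  0.14691796 -0.18717843] -10.724534261265765
[[-6.74056144 -3.27468275]
 [ 3.67322213 -3.42749996]
 [-0.23243487  4.82085379]
 [-1.75617304  4.78979991]
 [ 5.58913772  1.42330599]]
[-0.01327017  0.32087288] [-0.0132238   0.21087289]
```

```bash
python3 - <<'E'
from h import *
print('kettle base side',ray('side2',252,315,.02),'top',ray('top0',153,178,.05))
print('canA lid',ray('side2',207,258,.176),ray('top0',175,132,.176))
print('mug', ray('side2',312,285,.05),ray('top0',145,205,.05))
print(w(A,(-.014,.4)), w(A,(-.014,.31)))
crop('top4',110,100,340,260,3.4,'top4c')
E
```

```text
kettle base side [0.58072797 0.49205063 0.02      ] top [0.53899373 0.45081807 0.05      ]
canA lid [0.6916083  0.41153265 0.176     ] [0.68413313 0.38522666 0.176     ]
mug [0.40525727 0.42795374 0.05      ] [0.42190857 0.44376797 0.05      ]
[0.59284625 0.22479289] [0.57606111 0.13637197]
```

View pics/top4c.png

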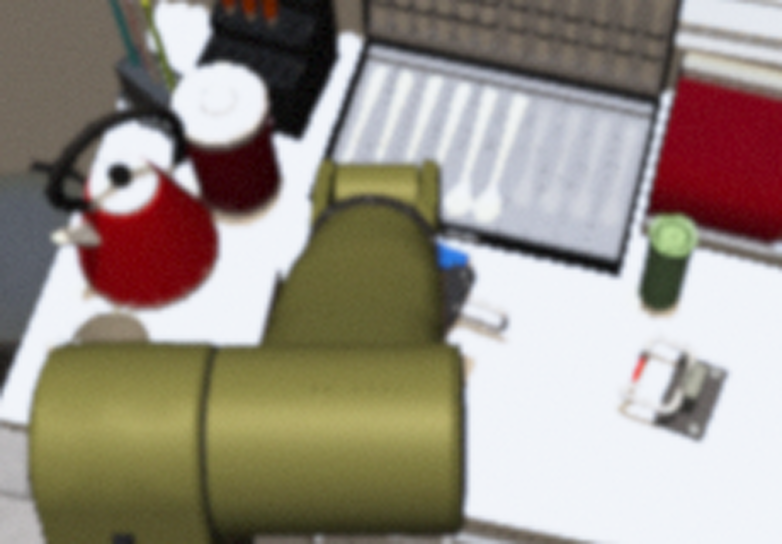

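>>> jog_arm(rows=[[0.07,-0.025,0,0,0,0,0],[0.07,-0.03,0,-0.05,0,0,0],[0.07,-0.03,0,-0.09,0,0,-8],[0.07,-0.015,-0.015,-0.11,0,0,-16],[0.07,0.0,-0.03,-0.11,0,0,-24],[0.07,0.015,-0.045,-0.11,0,0,-32],[0.07,0.03,-0.06,-0.11,0,0,-40],[0.07,0.045,-0.07,-0.11,0,0,-48],[0.07,0.06,-0.073,-0.11,0,0,-56],[0.07,0.06,-0.073,-0.11,0,0,-64]])

```text
time_s: 6.65
position: [0.5919, 0.2171, 0.154]
eef_rot: [[0.594, 0.805, 0.001], [0.805, -0.594, -0.0], [0.0, 0.001, -1.0]]
force: [-1.0, 0.4, 0.3]
grip_width: 0.745
```

```bash
python3 - <<'E'
from h import *
go(-14,392,.045,79.25)
snap('side','side5')
E
```

```text
t 6.65 pos [0.5919 0.2171 0.154 ] inA mm [-13.5 392.3] yaw 53.56 q [ 0.29  0.51  1.32 -0.    1.31  0.93] F [-1.   0.4  0.3]
target [0.5914 0.2169 0.045 ] shift [-0.0005 -0.0004  0.109 ] az -25.69
```

View pics/side5.png

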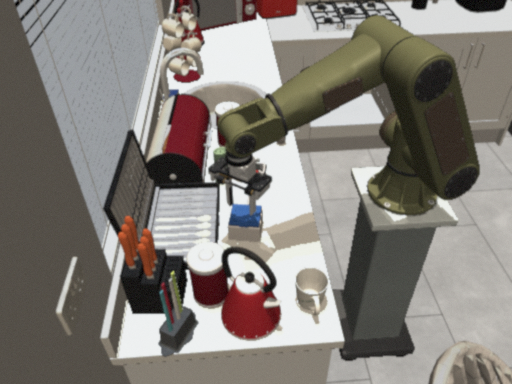

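>>> jog_arm(rows=[[0.07,0,0,0,0,0,-8.5],[0.07,0,0,0,0,0,-17],[0.07,0,0,0,0,0,-25.7],[0.07,0,0,0.03,0,0,-25.7],[0.07,0,0,0.06,0,0,-25.7],[0.07,0,0,0.09,0,0,-25.7],[0.07,0,0,0.105,0,0,-25.7],[0.07,0,0,0.109,0,0,-25.7],[0.07,0,0,0.109,0,0,-25.7],[0.07,0,0,0.109,0,0,-25.7]])

```text
time_s: 7.7
position: [0.5914, 0.2173, 0.0469]
eef_rot: [[0.192, 0.981, 0.002], [0.981, -0.192, 0.001], [0.001, 0.002, -1.0]]
force: [-0.2, -0.5, -1.0]
grip_width: 0.743
```

```bash
python3 - <<'E'
from h import *
go(-14,392-150,.045,79.25)
snap('wrist','wrist6')
E
```

```text
t 7.7 pos [0.5914 0.2173 0.0469] inA mm [-14.  392.4] yaw 78.92 q [ 0.29  0.62  1.41 -0.    1.1   0.49] F [-0.2 -0.5 -1. ]
target [0.5634 0.0696 0.045 ] shift [-0.1504  0.0009  0.0017] az -0.33
```

View pics/wrist6.png

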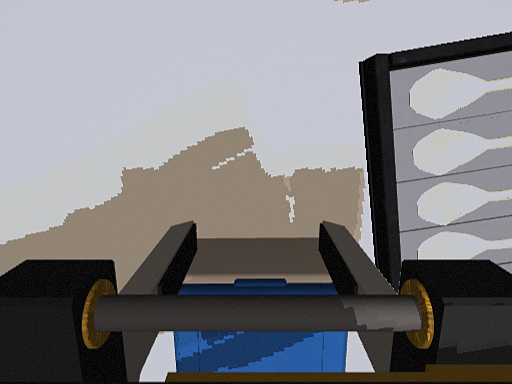

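>>> jog_arm(rows=[[0.07,-0.008,0.001,0.001,0,0,-0.3],[0.07,-0.014,0.001,0.001,0,0,-0.3],[0.07,-0.022,0.001,0.001,0,0,-0.3],[0.07,-0.034,0.001,0.001,0,0,-0.3],[0.07,-0.046,0.001,0.001,0,0,-0.3],[0.07,-0.058,0.001,0.001,0,0,-0.3],[0.07,-0.07,0.001,0.001,0,0,-0.3],[0.07,-0.082,0.001,0.001,0,0,-0.3],[0.07,-0.092,0.001,0.001,0,0,-0.3],[0.07,-0.1,0.001,0.001,0,0,-0.3]])

```text
time_s: 8.75
position: [0.5723, 0.1178, 0.0443]
eef_rot: [[0.187, 0.982, -0.0], [0.982, -0.187, 0.0], [-0.0, -0.0, -1.0]]
force: [1.4, 3.8, 1.5]
grip_width: 0.744
```

```bash
python3 - <<'E'
from h import *
go(-14,253,.045,79.25)
snap('wrist','wrist7');snap('top','top7');snap('side','side7')
crop('side7',200,130,300,250,5,'side7c'); crop('top7',200,150,340,240,5.7,'top7c')
E
```

```text
t 8.75 pos [0.5723 0.1178 0.0443] inA mm [-14.3 291. ] yaw 79.22 q [0.14 0.53 1.56 0.   1.05 0.33] F [1.4 3.8 1.5]
target [0.5654 0.0804 0.045 ] shift [-0.038   0.0003 -0.0007] az -0.03
```

View pics/top7c.png

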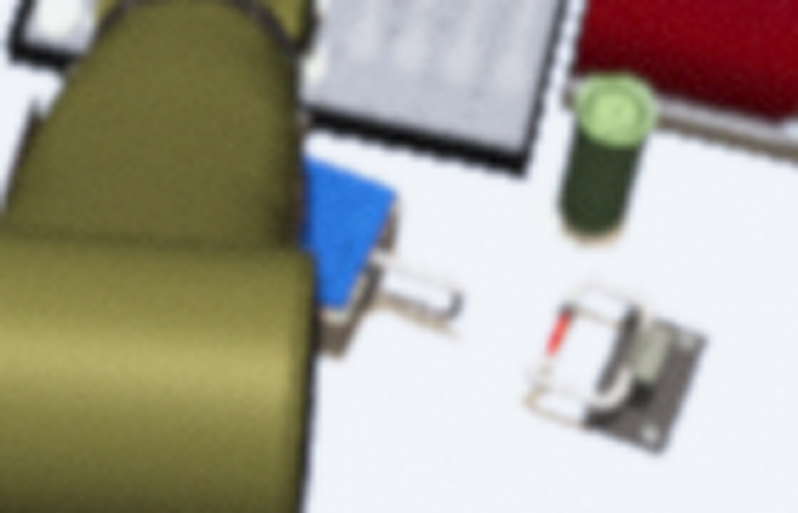

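View pics/side7c.png

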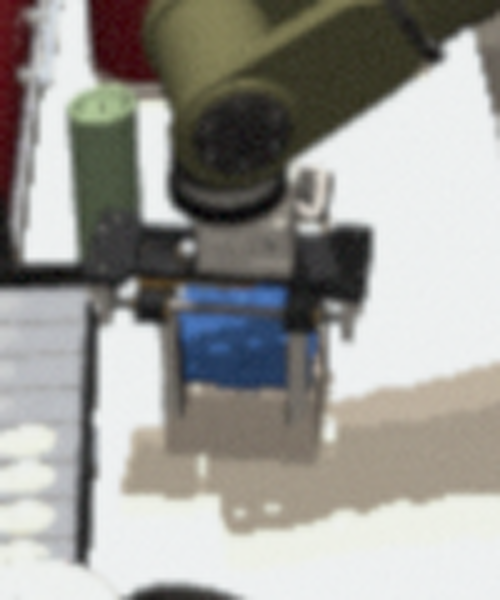

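View pics/wrist7.png

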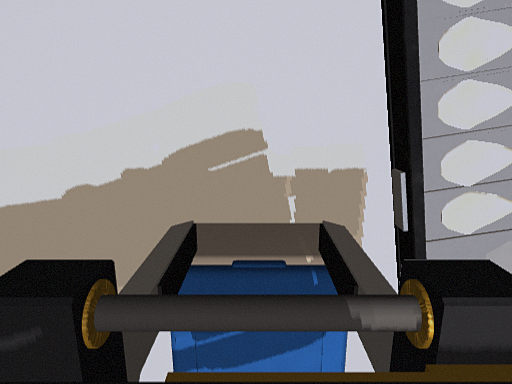

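```bash
python3 - <<'E'
from h import *
def pr(q): 
    q=np.array(q)/1000;u,v=proj('top7',[*w(A,q),q[2]]);return round((u-200+.4)*5.7),round((v-150+.4)*5.7)
for q in [(8,52,42),(-27,48,42),(-48,-42,8),(48,-42,8),(36,0,42),(-38,59,42)]: print('hook',q,pr(q))
for q in [(-14,123,64),(-14,123,42),(-14,123,18),(-14,183,64)]: print('loop',q,pr(q))
crop('top7',260,185,330,235,11,'top7d')
E
```

```text
hook (8, 52, 42) (564, 316)
hook (-27, 48, 42) (551, 362)
hook (-48, -42, 8) (663, 459)
hook (48, -42, 8) (709, 337)
hook (36, 0, 42) (652, 309)
hook (-38, 59, 42) (530, 370)
loop (-14, 123, 64) (455, 291)
loop (-14, 123, 42) (453, 306)
loop (-14, 123, 18) (451, 321)
loop (-14, 183, 64) (370, 259)
```

View pics/top7d.png

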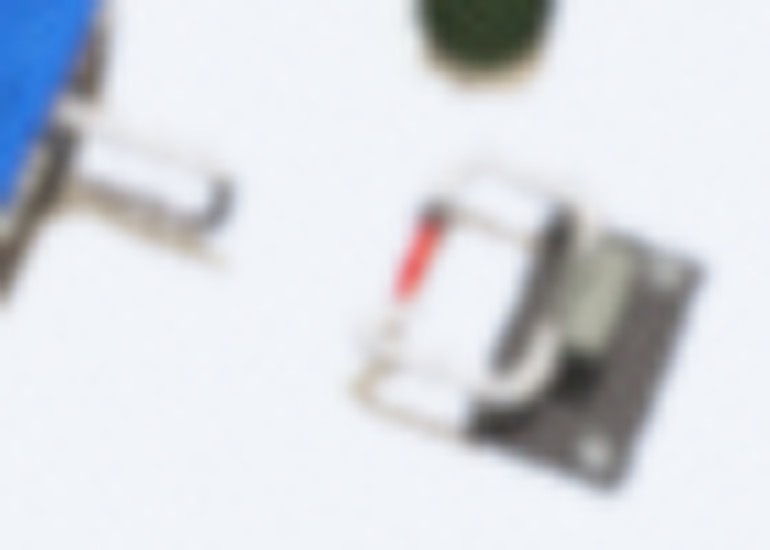

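>>> jog_arm(rows=[[0.07,-0.006,0,0,0,0,0],[0.07,-0.012,0,0,0,0,0],[0.07,-0.018,0,0,0,0,0],[0.07,-0.024,0,0,0,0,0],[0.07,-0.03,0,0,0,0,0],[0.07,-0.036,0,0,0,0,0],[0.07,-0.042,0,0,0,0,0],[0.07,-0.047,0,0,0,0,0],[0.07,-0.05,0,0,0,0,0],[0.07,-0.051,0,0,0,0,0]])

```text
time_s: 9.9
position: [0.5629, 0.0683, 0.0444]
eef_rot: [[0.187, 0.982, 0.0], [0.982, -0.187, 0.0], [0.0, 0.0, -1.0]]
force: [0.4, 1.6, -1.2]
grip_width: 0.744
```

```bash
python3 - <<'E'
from h import *
go(-14,180,.045,79.25)
snap('top','top8')
crop('top8',250,180,330,240,10,'top8d')
E
```

```text
t 9.9 pos [0.5629 0.0683 0.0444] inA mm [-14.2 240.7] yaw 79.23 q [0.06 0.5  1.61 0.   1.03 0.24] F [ 0.4  1.6 -1.2]
target [0.5518 0.0087 0.045 ] shift [-0.0607  0.0002 -0.0006] az -0.02
```

View pics/top8d.png

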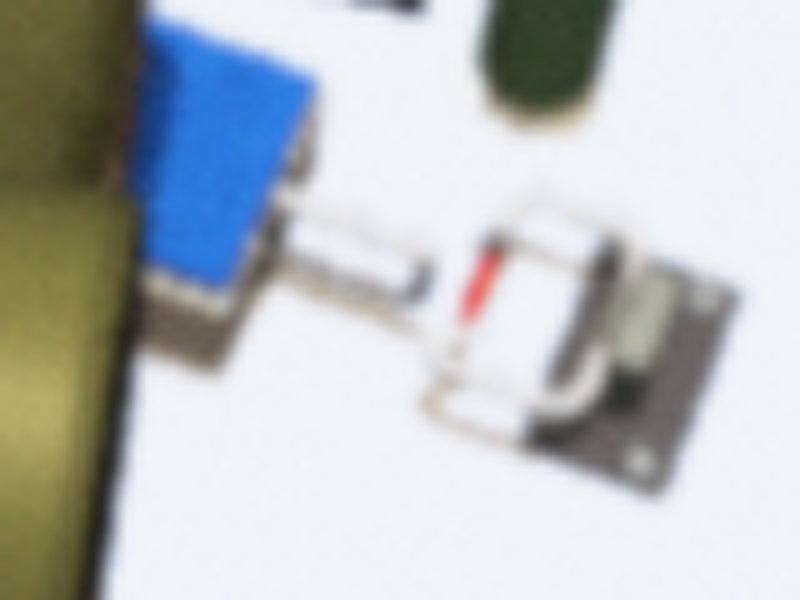

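>>> jog_arm(rows=[[0.07,-0.006,0,0,0,0,0],[0.07,-0.012,0,0,0,0,0],[0.07,-0.018,0,0,0,0,0],[0.07,-0.024,0,0,0,0,0],[0.07,-0.03,0,0,0,0,0],[0.07,-0.035,0,0,0,0,0],[0.07,-0.039,0,0,0,0,0],[0.07,-0.042,0,0,0,0,0],[0.07,-0.044,0,0,0,0,0],[0.07,-0.045,0,0,0,0,0]])

```text
time_s: 10.95
position: [0.5544, 0.024, 0.0443]
eef_rot: [[0.187, 0.982, -0.0], [0.982, -0.187, -0.0], [-0.0, -0.0, -1.0]]
force: [-0.1, 3.1, 1.5]
grip_width: 0.743
```

```bash
python3 - <<'E'
from h import *
go(-14,180,.045,79.25)
snap('top','top9')
crop('top9',250,180,330,240,10,'top9d')
E
```

```text
t 10.95 pos [0.5544 0.024  0.0443] inA mm [-14.4 195.6] yaw 79.22 q [-0.02  0.48  1.65 -0.    1.02  0.17] F [-0.1  3.1  1.5]
target [0.5518 0.0087 0.045 ] shift [-0.0156  0.0004 -0.0007] az -0.03
```

View pics/top9d.png

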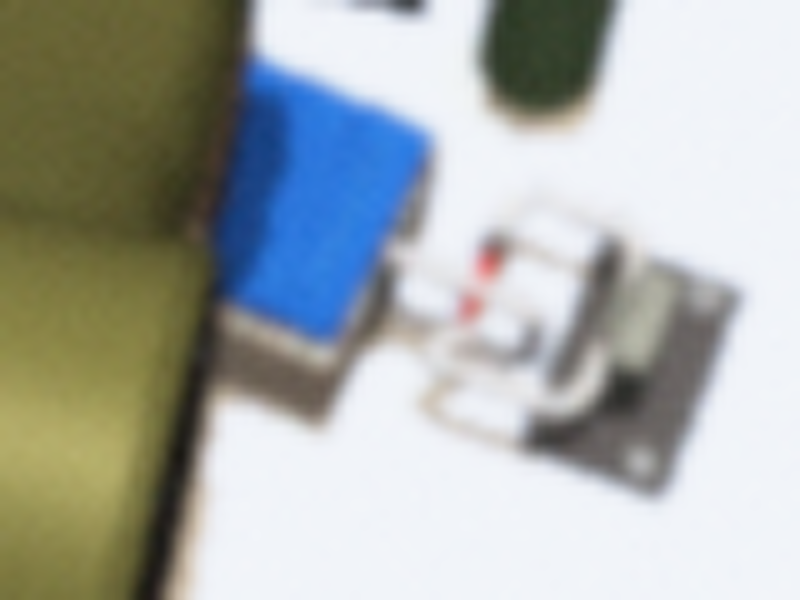

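>>> jog_arm(rows=[[0.07,-0.003,0,0,0,0,0],[0.07,-0.006,0,0,0,0,0],[0.07,-0.008,0,0,0,0,0],[0.07,-0.01,0,0,0,0,0],[0.07,-0.011,0,0,0,0,0],[0.07,-0.012,0,0,0,0,0],[0.07,-0.013,0,0,0,0,0],[0.07,-0.014,0,0,0,0,0],[0.07,-0.015,0,0,0,0,0],[0.07,-0.015,0,0,0,0,0]])

```text
time_s: 12.0
position: [0.5517, 0.0095, 0.0443]
eef_rot: [[0.187, 0.982, -0.0], [0.982, -0.187, -0.0], [-0.0, 0.0, -1.0]]
force: [0.0, 1.8, 0.5]
grip_width: 0.743
```

```bash
python3 - <<'E'
from h import *
go(-14,180,.045,79.25)
snap('top','top10')
crop('top10',270,190,330,235,13,'top10d')
E
```

```text
t 12.0 pos [0.5517 0.0095 0.0443] inA mm [-14.2 180.9] yaw 79.24 q [-0.05  0.47  1.66 -0.    1.01  0.14] F [0.  1.8 0.5]
target [0.5518 0.0087 0.045 ] shift [-0.0009  0.0002 -0.0007] az -0.01
```

View pics/top10d.png

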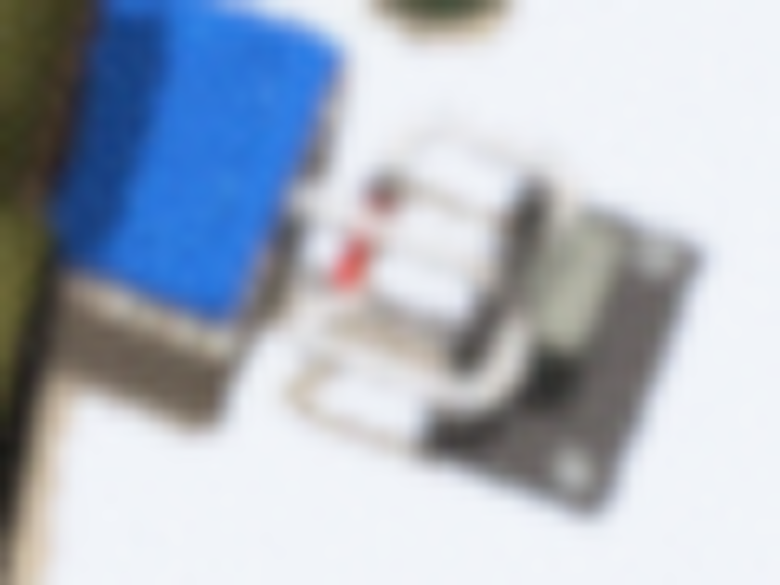

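>>> jog_arm(rows=[[0.07,0.015,0,0,0,0,0],[0.07,0.03,0,0,0,0,0],[0.07,0.03,0,-0.04,0,0,0],[0.07,0.03,0,-0.08,0,0,0],[0.07,0.03,0,-0.12,0,0,0],[0.07,0.03,-0.01,-0.16,0,0,0],[0.07,0.0,-0.02,-0.19,0,0,0],[0.07,-0.03,-0.03,-0.21,0,0,0],[0.07,-0.06,-0.03,-0.22,0,0,0],[0.07,-0.09,-0.03,-0.22,0,0,0]])

```text
time_s: 13.05
position: [0.5058, -0.0731, 0.2662]
eef_rot: [[0.185, 0.983, 0.003], [0.983, -0.185, -0.001], [-0.0, 0.003, -1.0]]
force: [0.2, -0.1, -0.3]
grip_width: 0.741
```

```bash
python3 - <<'E'
from h import *
go(-14,180,.045,79.25)
snap('wrist','wrist11'); snap('top','top11'); snap('side','side11')
crop('wrist11',180,60,380,220,4,'w11c')
E
```

```text
t 13.05 pos [ 0.5058 -0.0731  0.2662] inA mm [-44.   91.1] yaw 79.31 q [-0.22  0.16  1.52 -0.    1.45 -0.03] F [ 0.2 -0.1 -0.3]
target [0.5518 0.0087 0.045 ] shift [0.0889 0.0294 0.2213] az 0.06
```

View pics/wrist11.png

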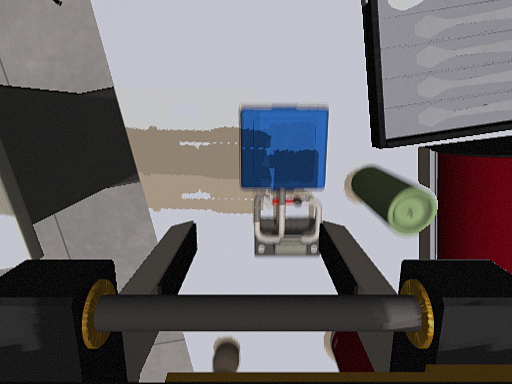

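View pics/w11c.png

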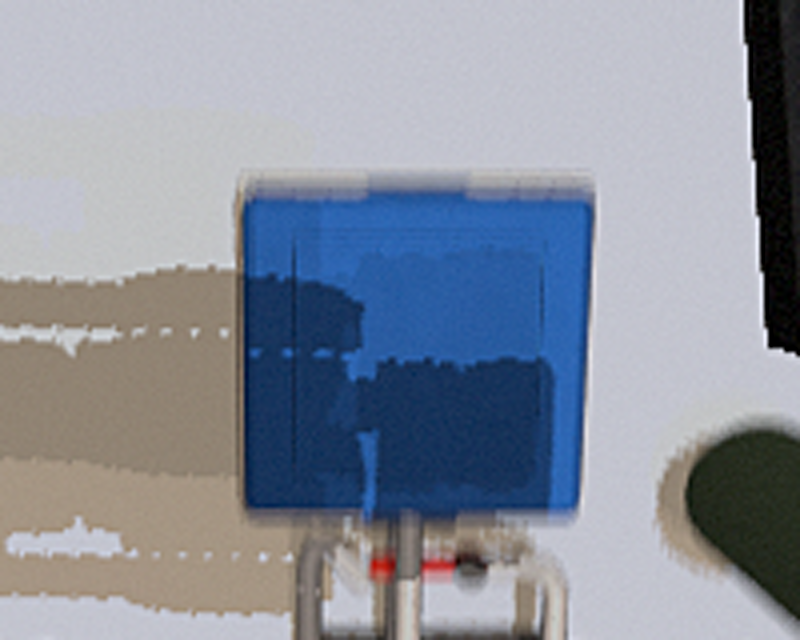

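View pics/side11.png

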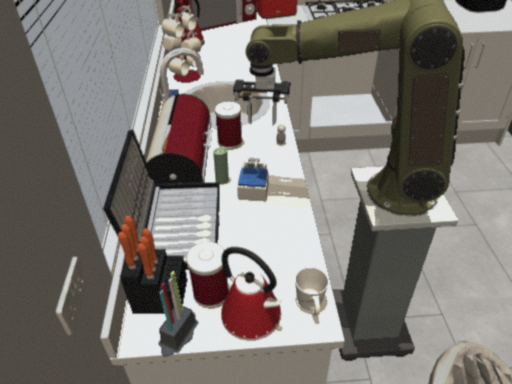

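Motion blur here, but the gate looks straight across with the loop inside. I'll let the arm settle and take a sharper look.

>>> jog_arm(rows=[[0.07,0,0,0,0,0,0],[0.07,0,0,0,0,0,0],[0.07,0,0,0,0,0,0],[0.07,0,0,0,0,0,0],[0.07,0,0,0,0,0,0],[0.07,0,0,0,0,0,0],[0.07,0,0,0,0,0,0],[0.07,0,0,0,0,0,0],[0.07,0,0,0,0,0,0],[0.07,0,0,0,0,0,0]])

```text
time_s: 14.2
position: [0.5055, -0.0732, 0.2643]
eef_rot: [[0.187, 0.982, 0.0], [0.982, -0.187, 0.0], [0.0, 0.0, -1.0]]
force: [-0.3, -0.5, 0.2]
grip_width: 0.745
```

```bash
python3 - <<'E'
from h import *
snap('wrist','wrist12')
crop('wrist12',240,175,340,265,8,'w12c')
for q in [(8,52,45),(-14,13,64),(-14,13,42),(0,0,42)]:
    q=np.array(q)/1000;u,v=proj('wrist12',[*w(A,q),q[2]]);print(q,(u-240)*8,(v-175)*8)
E
```

```text
[0.008 0.052 0.045] 462.9213664940903 195.1356743736153
[-0.014  0.013  0.064] 329.43711305480883 467.34545021689246
[-0.014  0.013  0.042] 320.0545913647011 420.0215782170119
[0.    0.    0.042] 403.35401296183 494.3838669589845
```

View pics/w12c.png

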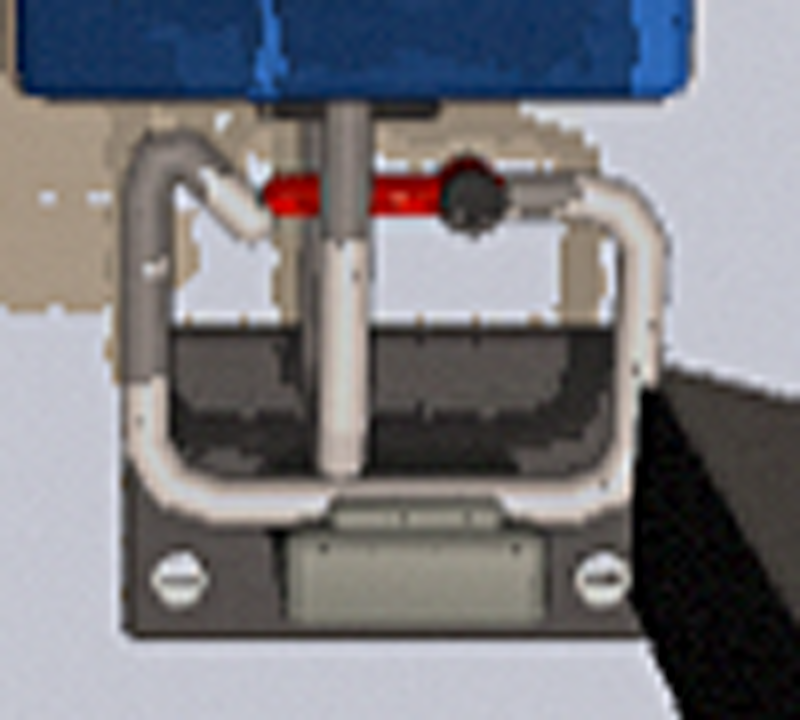

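The enlarged view shows the red gate lying straight from its pivot (470,200) to the nose (265,200), so it is shut. The loop's bar end at (343,465) is inside the hook, near the back bar, and the robot is clear of everything.

```bash
python3 -c "
from bench import manip
print(manip.hand_in())"
```

```text
the job is handed in; nothing more can be done
None
```

The tub is clipped to the snap hook, let go, and handed in at about 14 s of the 67 s allowed.

- **What I did:** I located the hook and tub with the wrist camera. I squared the tub up and moved it about 21 mm sideways with two fingertips on its side. Then I pushed it from behind along the hook's axis, through the gate, and backed the arm off and up.
- **Last checks:** In the final settled wrist view the gate lies straight from pivot to nose, so it looks shut, and the loop's outer bar is inside the hook. By my estimate the bar sits at about x = -14 mm, y = 13 mm in the hook's frame. The push force dropped back to about 2 N before release, close to plain sliding friction. The tub stands upright and the gripper is clear of everything. I saw no bystander moved.
- **Not measured or disagreeing:**
  - Nothing I could read reports the gate angle directly. That the gate opened past 0.4 rad and then shut is inferred from the pictures.
  - The hook's position differed by 2 to 3 mm between camera views.
  - The lid looked 2 to 5 % smaller in the images than the given sizes, without affecting the entry.

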